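# Check the orange-capped tubes with the loupe

## Task

Before the run starts, the orange-capped tube strip in the cycler's open drawer has to be looked at for bubbles: take the loupe by its handle out of the tray, without touching its glass or disturbing the other things in the tray and on the bench, and hold it level and still with the lens centred over the middle of the orange strip, at the focal height marked by the yellow tape on the cycler. Do not touch the cycler or any of the tubes. Finish while holding the loupe there: do not put it down or let go.

Things in the scene. Friction and masses are not known exactly. Their poses are not given: they have to be found in the camera images.
- loupe: hand magnifier lying flat on the tray floor, 200 mm long, 0.1 to 0.17 kg: lens in a black ring (79 mm across, 12 thick), thin steel neck, straight black handle from x = -60 to -160 mm, 16 mm wide (y), 14 thick, flat-sided. Origin: under the lens centre, on the underside; x from the handle towards the lens, z up. Balances near x = -50 mm: on the handle the lens end is heavy, grip with 60 N or more
- loupe_glass: the glass of the loupe, 69 mm across, inside the ring and part of the loupe; same origin and axes as the loupe. Not to be touched by the fingers.
- loupe_lens (a point): centre of the lens, 6 mm above the loupe's underside; z is the lens's normal
- loupe_grip (a point): middle of the handle's front half, 95 mm behind the lens centre along the loupe's -x, 7 mm above its underside (half the handle's thickness): a good place to grip, from above across the handle
- tray: steel instrument tray, fixed to the bench, 270 (x) by 350 (y) mm, walls 28 mm high and 3 mm thick, floor 3 mm thick. Origin: centre of its underside. The loupe lies in its middle, lens towards the tray's +y end, with at least 25 mm free on either side of the handle
- cycler: white PCR cycler with touch screen, drawer pulled out, all fixed. Origin: on the bench under the middle of the front face; -x leads out along the drawer (roughly world -y), z up. Housing 270 mm wide (y), x 0 to 460, 395 high. Drawer x -216 to 0, 226 wide, top at z 92 (front edge 102). Black sample block in it, 128 by 88 mm, centred at x -100, top at z 100
- strip_orange: strip of eight tubes with orange caps pressed into the block (fixed), 75 mm long in its y (across the drawer), 9 mm wide, standing 12 mm out of the block. Origin: centre of its underside, on the block's top. It may be in any of four positions in the block, 27 mm apart along the drawer
- strip_orange_mid (a point): middle of the orange strip, on the top of its caps
- strip_blue: a like strip with blue caps; same size and origin
- strip_green: a like strip with green caps; same size and origin
- strip_white: a like strip with white caps; same size and origin
- tape_mark (a point): focal-height mark: middle line of the yellow labelling tape (10 mm wide) stuck level on the cycler's front face and round its right-hand corner; this point is its inner end on the front face (cycler's x = 0, y = -25 mm). The loupe is in focus over the tubes when its lens centre is at this height, 45 to 75 mm above the tops of the caps
- pen_blue: marker pen with blue cap in the tray, 136 mm long (its y), 11 mm thick. Bystander. Origin: centre of its underside
- pen_black: marker pen with black cap in the tray, same size. Bystander
- tweezers: steel tweezers in the tray, 121 mm long (its y), 12 mm wide, 6 mm thick. Bystander
- spare_strip: loose white-capped tube strip in the tray, 75 mm long (its y), 12 mm high. Bystander
- rack: empty black tube rack on the bench, 86 by 128 by 30 mm. Bystander
- tip_box: pipette tip box, blue with a clear lid, 85 by 122 by 73 mm. Bystander
- paper_roll: standing roll of paper towel, 116 mm across, 220 mm high. Bystander
- bottle: small bottle with blue cap, 44 mm across, 85 mm high. Bystander

How it is judged:
By the outcome, as a careful person would: the job done as asked, in the order asked, and still so for the second after the job is handed in, while the arm keeps its last pose, push and grip.
It also fails if it takes over 40 s, if anything falls off the work surface, if the arm or the gripper's body presses on something with over 40 N, if the wrist force passes 120 N, or if a joint passes its speed limit or range.

## Robot

A 6-joint arm with a two-finger parallel gripper is mounted at the origin on the work surface. World frame = base frame: x ahead of the robot, y to its left, z up, the work surface at z = 0. Lengths are in m, angles in degrees, forces in N, time in s.
With the tool pointing down it reaches from about 0.35 to 0.875 m from the base axis. Payload 4.2 kg.
Tool frame: the origin (TCP) lies midway between the tips of the shut fingers; the grasp point (between the pads) lies 19 mm behind it; z points along the fingers, y is the line along which they close (so a half turn about z gives the same grasp; the last joint's range is limited). The gripper opens to 87 mm and grips with 3 to 60 N. Pads are 19 mm wide; open, the fingers measure 117 mm over their backs; the gripper's body (75 mm by 190 mm) begins 51 mm behind the grasp point.
Start: joints at [78.358, 22.042, 0.453, 0, -68.411, -14.817], TCP at [0.278, 0.56, 0.223] pointing down, gripper open.
Joint ranges: [-179.83, 179.83], [-69.29, 118.12], [-61.27, 80.66], [-181.25, 117.63], [-171.15, -9.14], [-177.46, 177.46]. Speed limits (degrees/s): [159.86, 159.86, 180, 180, 180, 180].

## Interface

Orientations are given as a 3x3 rotation matrix whose columns are the frame's x, y, z axes.
In Python, from station import r gives the robot as it stands.
- The arm moves only by the tool drive_effector, called after "Request:" by a JSON object that holds its "name" and its "arguments". Schema: {"type":"object","properties":{"plan":{"type":"array","items":{"type":"array","items":{"type":"array","items":{"type":"number"},"minItems":7,"maxItems":7},"minItems":1,"maxItems":8},"minItems":1,"maxItems":1},"only":{"type":"string"},"quiet":{"type":"boolean"},"lines":{"type":"string"}},"required":["plan"],"additionalProperties":false}. plan is a list that holds a single list of rows (three levels of brackets), with 1 to 8 rows, each of 7 numbers: the opening from 0.0 (shut) to 1.0 (fully open), then dx, dy, dz in a scale on which 1.0 is 0.8 m, then a rotation vector rx, ry, rz in normalised numbers (1 is 360 degrees); each row is the pose to reach, as a shift and turn from the pose commanded when the call began, along the tool's axes at that moment; what a row does not reach only later rows make up. A row lasts 1/10 s, in which the tool goes at most 0.05 m and 8.59 degrees, less where a joint would pass 70% of its speed; a pose out of reach is approached as far as the arm can. The fingers move at their own pace and stop on an object; the grip force is fixed at half the most. Time passes only in rows, so rows that do not move let the fingers close. The tool returns the time, the measured TCP pose, the force, the opening and the grip force at its end. only (a regular expression) keeps the lines of the reply that match it, lines (a string "A,B") keeps lines A to B, and quiet returns only ok. Input that does not fit is refused with a message, and nothing moves.
- r.sense(): the state, without advancing time (a new reading comes with each control period).
- r.capture(name): name is "scene" or "top"; returns a dict with "pixels" (480x640x3 uint8, red, green, blue), "z_map" (480x640 float32, m along the optical axis (not along the pixel's ray), 0 where there is no reading), "K" (3x3 intrinsics, pixels), "world_from_camera" (4x4, takes a point from camera to world coordinates). Camera axes: x right, y up, looking along -z (the intrinsics and any distortion apply to the point x, -y, -z); pixel columns grow to the right and rows downward; lengths in m; the calibration is good to about 2 mm. A picture is of the moment at which its call begins.
- r.finish_job(): hands the job in; it is judged then, once.
The state is a dict: "time_s": time; "joints": joint angles; "joint_velocities": joint speeds; "effort": joint torques, N m; "tcp_pos": TCP position; "ee_rot": TCP orientation; "wrist_force": force on the tool from outside, world axes, zero at the start; "moment": the same for the moment, N m; "gripper_width": opening from 0.0 (shut) to 1.0 (fully open); "gripper_force": force on a finger pad.
Only numpy, scipy, OpenCV 4.12 (cv2) and the standard library are available. Lean on these libraries where they do the work, as an engineer would, in place of code of your own. Each camera call takes 0.05 s, during which the arm holds its last target. There are 200 camera calls.

## Working session

There is one attempt and no reset: what is moved stays moved. The work goes in short steps, Python scripts to look and compute and a tool call to move; the robot and the scene stay as the last step left them, time stands still between calls to the robot, and variables do not carry over. Pictures are saved under pics/ and viewed, at most 10 in all, crops included, and the job is handed in when it is done.

```bash
ls; mkdir -p pics
```

Create h.py:
```python
import numpy as np, cv2, pickle
from station import r
def cap(n,tag):
    c=r.capture(n); pickle.dump({k:np.array(c[k]) for k in("pixels","z_map","K","world_from_camera")},open(f"pics/{tag}.pkl","wb"))
    cv2.imwrite(f"pics/{tag}.png",c["pixels"][:,:,::-1]); return c
def load(tag): return pickle.load(open(f"pics/{tag}.pkl","rb"))
def crop(tag,u0,v0,u1,v1,s,out):
    im=load(tag)["pixels"][v0:v1,u0:u1,::-1]; cv2.imwrite(f"pics/{out}.png",cv2.resize(im,None,fx=s,fy=s,interpolation=cv2.INTER_CUBIC))
def ray(c,u,v):
    K=c["K"];T=c["world_from_camera"]; d=np.array([(u-K[0,2])/K[0,0],-(v-K[1,2])/K[1,1],-1.]); return T[:3,3],T[:3,:3]@d
def pt(c,u,v,z=None):
    o,d=ray(c,u,v)
    if z is None: return o+d*np.median(c["z_map"][int(v)-1:int(v)+2,int(u)-1:int(u)+2])
    return o+d*(z-o[2])/d[2]
```

Run:
```python
from h import *
for n in("scene","top"):
    c=cap(n,n+"0"); print(c.keys(), c["K"],c["world_from_camera"])
s=r.sense(); print(s["time_s"],s["tcp_pos"],s["ee_rot"],s["gripper_width"])
```

```text
pics
station.py
dict_keys(['pixels', 'z_map', 'K', 'world_from_camera']) [[523.87955136   0.         322.89984453]
 [  0.         523.87955136 238.36376886]
 [  0.           0.           1.        ]] [[-0.84591495 -0.39053726  0.36319215  0.99748426]
 [ 0.53330633 -0.61496364  0.58086494  0.62387929]
 [-0.00349944  0.68505501  0.72848293  0.94775996]
 [ 0.          0.          0.          1.        ]]
dict_keys(['pixels', 'z_map', 'K', 'world_from_camera']) [[619.03469628   0.         316.89620759]
 [  0.         619.03469628 252.14645372]
 [  0.           0.           1.        ]] [[ 0.01857949  0.98514843 -0.17069673  0.28586373]
 [-0.99974256  0.01608128 -0.01600653 -0.03351899]
 [-0.01302378  0.17095017  0.98519359  1.85852254]
 [ 0.          0.          0.          1.        ]]
0.1 [0.27820454 0.55905918 0.22159995] [[ 8.95189492e-01 -4.45685045e-01 -7.83766883e-04]
 [-4.45685727e-01 -8.95187784e-01 -1.75041431e-03]
 [ 7.85149422e-05  1.91626621e-03 -9.99998161e-01]] 1.0015743854752717
```

View pics/scene0.png

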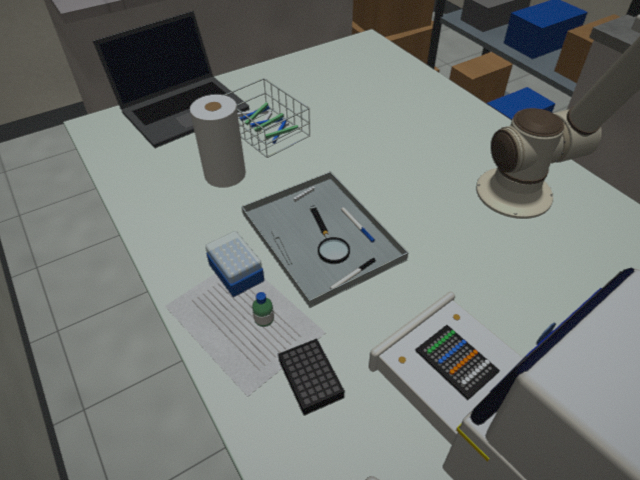

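View pics/top0.png

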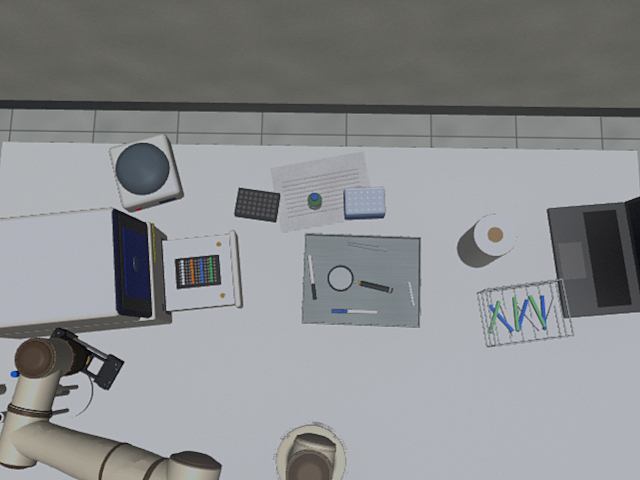

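The scene camera shows the tray with the lens at about (334,249) and the handle up to (313,208). The drawer's strips run green, blue, orange, white outward-in, with orange at about (463,361), and the yellow tape runs from (459,430) to (488,458). In the top view the lens is at (341,278), the handle end at (392,290) and the orange strip at about (200,271). I'll enlarge both.

Run:
```python
from h import *
a=load("scene0")["pixels"][:,:,::-1]; b=load("top0")["pixels"][:,:,::-1]
f=lambda i,u,v,w,h,s: cv2.resize(i[v:v+h,u:u+w],None,fx=s,fy=s,interpolation=cv2.INTER_CUBIC)
cv2.imwrite("pics/A.png",np.vstack([f(a,420,310,160,60,5),f(a,420,410,160,60,5)]))
cv2.imwrite("pics/B.png",np.vstack([f(b,145,250,100,40,8),f(b,310,260,100,35,8)]))
c=load("top0"); s=load("scene0")
print("lens",pt(c,341,278,.012),pt(s,334,249,.012)); print("strip",pt(c,200,271,.112),pt(s,463,361,.112))
print("tray",[pt(c,*p,.03).round(3) for p in((305,235),(420,237),(419,327),(303,324))])
print("tape",[pt(s,*p).round(3) for p in((461,432),(474,444),(486,457))])
```

```text
lens [ 0.52815629 -0.07739775  0.012     ] [ 0.52714171 -0.07823097  0.012     ]
strip [0.52838364 0.3276588  0.112     ] [0.52972896 0.34746193 0.112     ]
tray [array([0.655, 0.033, 0.03 ]), array([ 0.654, -0.313,  0.03 ]), array([ 0.385, -0.307,  0.03 ]), array([0.388, 0.033, 0.03 ])]
tape [array([0.652, 0.457, 0.179]), array([0.649, 0.481, 0.181]), array([0.647, 0.504, 0.179])]
```

View pics/A.png

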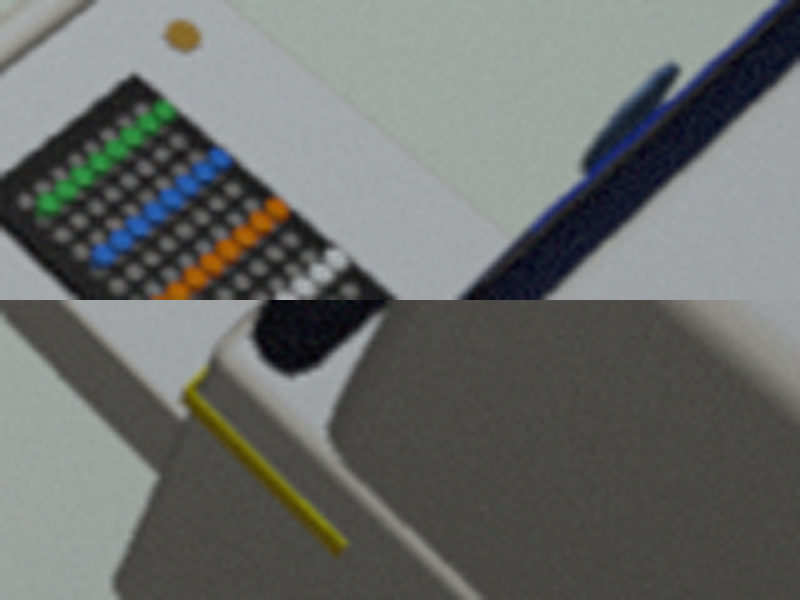

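View pics/B.png

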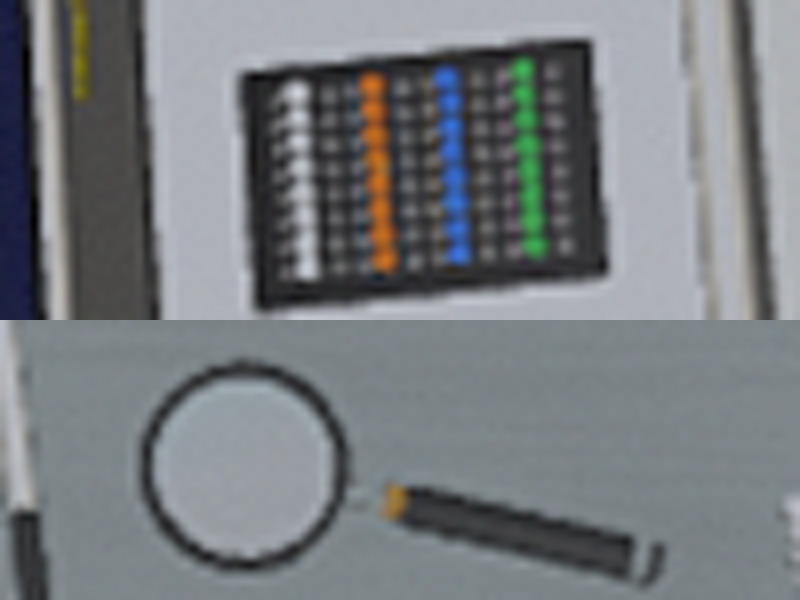

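Orange in the top view runs from (191.5,260.3) to (193.3,282.8). The lens is at (340.6,278.3) and the handle runs from (360,282.5) to (391.9,290.6). The tape lies on the housing's right side face in the scene view and starts at about (457,428).

Run:
```python
from h import *
for n in("scene0","top0"):
    c=load(n); h=cv2.cvtColor(c["pixels"],cv2.COLOR_RGB2HSV); z=c["z_map"]
    v,u=np.mgrid[:480,:640]; K=c["K"];T=c["world_from_camera"]
    P=np.stack([(u-K[0,2])/K[0,0]*z,-(v-K[1,2])/K[1,1]*z,-z],-1)@T[:3,:3].T+T[:3,3]
    def mask(lo,hi,m):
        m=(h[...,0]>=lo)&(h[...,0]<=hi)&(h[...,1]>150)&(h[...,2]>60)&m&(z>0); return m
    reg=(P[...,1]>.2)&(P[...,1]<.6)&(P[...,0]>.35)&(P[...,0]<.7)
    m=mask(22,35,reg&(P[...,2]>.12)); p=P[m]; print(n,"tape",m.sum(),p.mean(0),p.std(0),p[:,2].min(),p[:,2].max(),np.c_[u[m],v[m]].min(0),np.c_[u[m],v[m]].max(0))
    m=mask(5,19,reg&(P[...,2]>.09)&(P[...,2]<.13)); p=P[m]; q=p[:,:2]; print(" orange",m.sum(),p.mean(0)); 
    uv=np.c_[u[m],v[m]].astype(np.float32); (x0,ctr),_,_=(uv.mean(0),0,0)if 0 else (uv.mean(0),0,0)
    rc=cv2.minAreaRect(uv); print(" rect",rc, pt(c,*rc[0],.110))
    print(" bench z",np.median(P[(abs(P[...,0]-.75)<.03)&(abs(P[...,1]-.0)<.1)][:,2]) )
    dz=P[(abs(P[...,0]-.6)<.02)&(abs(P[...,1]-.32)<.02)][:,2]; print(" drawer z",np.median(dz), "roof",np.median(P[(abs(P[...,0]-.55)<.05)&(abs(P[...,1]-.62)<.05)][:,2]))
    bz=P[(abs(P[...,0]-.5)<.25)&(abs(P[...,1]+.1)<.5)]
    # block top (dark)
t=load("top0"); s=load("scene0")
l=pt(t,340.6,278.25,.009); f=pt(t,360,282.5,.017); b=pt(t,391.9,290.6,.017)
print("lens",l,"front",f,np.linalg.norm(f-l),"back",b,np.linalg.norm(b-l))
d=(l-b)[:2]; d/=np.linalg.norm(d); print("dir",d,np.degrees(np.arctan2(d[1],d[0])),"grip",l[:2]-.095*d)
q=r.sense(); R=np.array(q["ee_rot"]); print(R.round(4))
e0,e1=pt(t,191.5,260.25,.112),pt(t,193.25,282.75,.112); print("strip ends",e0,e1,np.linalg.norm(e0-e1),(e0+e1)/2)
```

```text
scene0 tape 134 [0.64944547 0.47891275 0.1777236 ] [0.00207346 0.01727693 0.00278968] 0.16938863505088197 0.18277018528242384 [457 426] [488 460]
 orange 158 [0.52977699 0.34721631 0.10962143]
 rect ((439.7806396484375, 364.9988098144531), (19.76319122314453, 77.4814682006836), 81.43086242675781) [0.56915925 0.33063713 0.11      ]
 bench z 0.0027372235692315616
 drawer z 0.09090327277657029 roof 0.3938471567144347
top0 tape 48 [0.59896016 0.44755569 0.1746864 ] [0.03241354 0.00405278 0.00688309] 0.15764576249238682 0.18773169849832771 [151 223] [155 261]
 orange 67 [0.53053199 0.34386402 0.10795992]
 rect ((205.2573699951172, 270.65631103515625), (53.15049743652344, 29.73221778869629), 85.51539611816406) [0.52990479 0.31305536 0.11      ]
 bench z 0.002711637942429901
 drawer z 0.09242701464229275 roof 0.3948490265411104
lens [ 0.52777165 -0.07627512  0.009     ] front [ 0.51489603 -0.13424383  0.017     ] 0.05991789085596987 back [ 0.49219566 -0.22945948  0.017     ] 0.1574646044412669
dir [0.22622225 0.97407571] 76.92523880867763 grip [ 0.50628054 -0.16881231]
[[ 8.952e-01 -4.457e-01 -8.000e-04]
 [-4.457e-01 -8.952e-01 -1.800e-03]
 [ 1.000e-04  1.900e-03 -1.000e+00]]
strip ends [0.55904692 0.35365408 0.112     ] [0.49431347 0.34520145 0.112     ] 0.06528296807489314 [0.5266802  0.34942777 0.112     ]
```

Add to h.py:
```python
from scipy.spatial.transform import Rotation as Ro
def down(yaw_x):  # tool x at this world angle, z down
    a=np.radians(yaw_x); x=np.array([np.cos(a),np.sin(a),0]); z=np.array([0,0,-1.]); return np.c_[x,np.cross(z,x),z]
def move(p,R2,p0=None,R0=None):
    s=r.sense(); p0=np.array(s["tcp_pos"]) if p0 is None else p0; R0=np.array(s["ee_rot"]) if R0 is None else R0
    print("shift",(R0.T@(np.array(p)-p0)).round(4),"rot",np.degrees(Ro.from_matrix(R0.T@R2).as_rotvec()).round(2))
```

Run:
```python
from h import *
t=load("top0"); s=load("scene0")
c=[pt(t,145+a/8,250+b/8,.1) for a,b in((242,75),(592,42),(608,275),(258,308))]
m=np.mean(c,0); ex=(c[0]+c[3]-c[1]-c[2])[:2]; ex/=np.linalg.norm(ex); print("block",m,[np.linalg.norm(c[i]-c[i-1]).round(4) for i in range(4)],"cycler x",ex,"orange exp",m[:2]+.0135*ex)
# scene: orange ends restricted
h=cv2.cvtColor(s["pixels"],cv2.COLOR_RGB2HSV); v,u=np.mgrid[:480,:640]
k=(h[...,0]>4)&(h[...,0]<20)&(h[...,1]>140)&(u>440)&(u<490)&(v>340)&(v<385); print("scene orange",k.sum(),u[k].min(),u[k].max(),v[k].min(),v[k].max(),pt(s,u[k].mean(),v[k].mean(),.110))
h=cv2.cvtColor(t["pixels"],cv2.COLOR_RGB2HSV)
k=(h[...,0]>4)&(h[...,0]<20)&(h[...,1]>110)&(u>185)&(u<199)&(v>255)&(v<288); print("top orange",k.sum(),pt(t,u[k].mean(),v[k].mean(),.110))
print("lens scene",pt(s,334,249,.009))
R=down(-26.5-76.6); print(R.round(3))
move([.27,.33,.223],down(-26.5));
```

```text
block [0.52759504 0.3354282  0.1       ] [np.float64(0.085), np.float64(0.1268), np.float64(0.085), np.float64(0.1257)] cycler x [-0.11146341  0.99376854] orange exp [0.52609028 0.34884407]
scene orange 161 449 477 349 373 [0.52918493 0.34766899 0.11      ]
top orange 76 [0.52819294 0.3515287  0.11      ]
lens scene [ 0.52563382 -0.0804819   0.009     ]
[[-0.227 -0.974  0.   ]
 [-0.974  0.227  0.   ]
 [ 0.     0.    -1.   ]]
shift [ 0.0947  0.2087 -0.001 ] rot [ 0.11 -0.    0.03]
```

The rows are not in the units I measure in: shifts go in shares of 0.8 m and turns go in shares of 360 degrees. I convert before sending: 0.209 m / 0.8 = 0.2613, 0.095 m / 0.8 = 0.1188.

Request:
{"name": "drive_effector", "arguments": {"plan": [[[0.45,0.1188,0.2613,0,0,0,0],[0.45,0.1188,0.2613,0,0,0,0],[0.45,0.1188,0.2613,0,0,0,0],[0.45,0.1188,0.2613,0,0,0,0],[0.45,0.1188,0.2613,0,0,0,0],[0.45,0.1188,0.2613,0,0,0,0]]]}}

```text
time_s: 0.7
tcp_pos: [0.2697, 0.3262, 0.2225]
ee_rot: [[0.894, -0.447, -0.001], [-0.447, -0.894, -0.001], [-0.001, 0.001, -1.0]]
wrist_force: [0.1, 1.0, -0.2]
gripper_width: 0.54
gripper_force: 0.0
```

Run:
```python
from h import *
l=np.array([.527,-.0775]); d=np.array([.2262,.9741]); g=l-.082*d; print(g)
move([*g,.13],down(76.9-180))
```

```text
[ 0.5084516 -0.1573762]
shift [0.43   0.3256 0.0926] rot [ 7.000e-02 -1.000e-02  7.652e+01]
```

To row units: 0.43 m / 0.8 = 0.5375, 0.3256 m / 0.8 = 0.407, 76.5 degrees / 360 = 0.2125.

Request:
{"name": "drive_effector", "arguments": {"plan": [[[0.45,0.5375,0.407,0.1158,0,0,0.2125],[0.45,0.5375,0.407,0.1158,0,0,0.2125],[0.45,0.5375,0.407,0.1158,0,0,0.2125],[0.45,0.5375,0.407,0.1158,0,0,0.2125],[0.45,0.5375,0.407,0.1158,0,0,0.2125],[0.45,0.5375,0.407,0.1158,0,0,0.2125],[0.45,0.5375,0.407,0.1158,0,0,0.2125],[0.45,0.5375,0.407,0.1158,0,0,0.2125]]]}}

```text
time_s: 1.5
tcp_pos: [0.447, -0.0246, 0.1545]
ee_rot: [[-0.097, -0.995, 0.001], [-0.995, 0.097, 0.0], [-0.0, -0.001, -1.0]]
wrist_force: [1.8, 1.6, 1.3]
gripper_width: 0.453
gripper_force: 0.0
```

Run:
```python
from h import *
move([.5085,-.1574,.13],down(76.9-180))
```

```text
shift [ 0.1262 -0.074   0.0245] rot [-0.04  0.01  7.56]
```

Request:
{"name": "drive_effector", "arguments": {"plan": [[[0.45,0,0,0,0,0,0],[0.45,0,0,0,0,0,0],[0.45,0,0,0,0,0,0]]]}}

```text
time_s: 1.8
tcp_pos: [0.4458, -0.0223, 0.1548]
ee_rot: [[-0.089, -0.996, -0.0], [-0.996, 0.089, 0.0], [-0.0, 0.0, -1.0]]
wrist_force: [-0.9, 0.3, -0.8]
gripper_width: 0.448
gripper_force: 0.0
```

Run:
```python
from h import *
move([.5085,-.1574,.13],down(76.9-180))
```

```text
shift [ 0.129  -0.0745  0.0248] rot [0.01 0.   7.97]
```

To row units: 0.129 m / 0.8 = 0.1613, -0.0745 m / 0.8 = -0.0931, 8 degrees / 360 = 0.0222.

Request:
{"name": "drive_effector", "arguments": {"plan": [[[0.45,0.1613,-0.0931,0.0313,0,0,0.0222],[0.45,0.1613,-0.0931,0.0313,0,0,0.0222],[0.45,0.1613,-0.0931,0.0313,0,0,0.0222],[0.45,0.1613,-0.0931,0.0313,0,0,0.0222],[0.45,0.1613,-0.0931,0.0313,0,0,0.0222],[0.45,0.1613,-0.0931,0.0313,0,0,0.0222]]]}}

```text
time_s: 2.4
tcp_pos: [0.5081, -0.1564, 0.1302]
ee_rot: [[-0.226, -0.974, 0.0], [-0.974, 0.226, 0.0], [-0.0, -0.0, -1.0]]
wrist_force: [-0.0, 0.8, -0.6]
gripper_width: 0.448
gripper_force: 0.0
```

Run:
```python
from h import *
cap("scene","scene1"); cap("top","top1")
a=load("scene1")["pixels"][:,:,::-1]; b=load("top1")["pixels"][:,:,::-1]
f=lambda i,u,v,w,h,s: cv2.resize(i[v:v+h,u:u+w],None,fx=s,fy=s,interpolation=cv2.INTER_CUBIC)
cv2.imwrite("pics/C.png",np.hstack([f(a,260,160,130,120,3),f(b,300,230,130,120,3)]))
# refined loupe in scene0: handle ends
```

```text
(no output)
```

View pics/C.png

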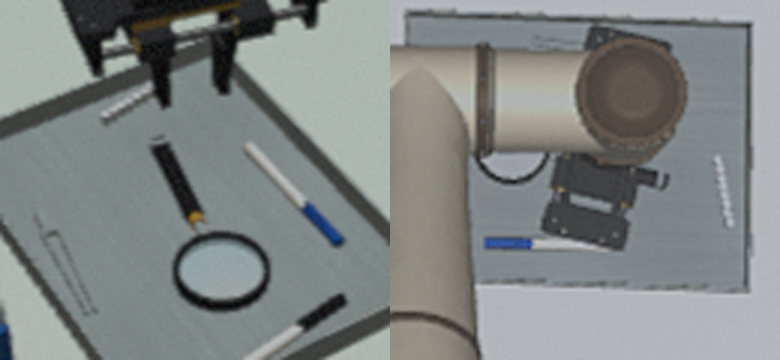

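The scene crop shows the fingers open over the handle. The lens is at (334,250) and the handle runs from (325,231.7) to (312.7,206.7), with the pens and tweezers clear of the fingers.

Run:
```python
from h import *
s=load("scene1"); l=pt(s,334,250,.012); f=pt(s,325.3,232,.012); b=pt(s,313,207,.012)
print(l,f,b); d=(f-b)[:2]; print(np.degrees(np.arctan2(d[1],d[0])), np.linalg.norm(f-l),np.linalg.norm(b-l))
t=load("top0"); im=t["pixels"].astype(int).sum(2); u,v=np.meshgrid(np.arange(640),np.arange(480))
k=(im<240)&(u>=361)&(u<=390)&(v>278)&(v<295); p=np.array([pt(t,a,c,.015)[:2] for a,c in zip(u[k],v[k])]); e=np.linalg.svd(p-p.mean(0))[2][0]; print("handle c",p.mean(0),np.degrees(np.arctan2(*(e*np.sign(e[1]))[::-1])),k.sum())
s=load("scene0");im=s["pixels"].astype(int).sum(2); k=(im<170)&(u>=308)&(u<=328)&(v>203)&(v<236); p=np.array([pt(s,a,c,.012)[:2] for a,c in zip(u[k],v[k])]); e=np.linalg.svd(p-p.mean(0))[2][0]; print("scene handle c",p.mean(0),np.degrees(np.arctan2(*(e*np.sign(e[1]))[::-1])),k.sum())
move([.508,-.1575,.03],down(76.9-180))
```

```text
[ 0.52890653 -0.0755197   0.012     ] [ 0.51437197 -0.13739721  0.012     ] [ 0.49300492 -0.23068754  0.012     ]
77.09958254010141 0.06356162862651239 0.15926702024560438
handle c [ 0.50527227 -0.17784155] 77.06713215679673 149
scene handle c [ 0.50552006 -0.18391549] 77.02559612145043 141
shift [ 0.0011 -0.      0.1006] rot [-0.05  0.02  0.07]
```

Run:
```python
from h import *
move([.5098,-.1575,.006],down(77-180))
```

```text
shift [ 0.0007 -0.0018  0.1246] rot [-0.05  0.02 -0.03]
```

Request:
{"name": "drive_effector", "arguments": {"plan": [[[0.45,0.0013,-0.0023,0.05,0,0,0.0003],[0.45,0.0013,-0.0023,0.1,0,0,0.0003],[0.45,0.0013,-0.0023,0.125,0,0,0.0003],[0.45,0.0013,-0.0023,0.125,0,0,0.0003],[0.45,0.0013,-0.0023,0.125,0,0,0.0003]]]}}

```text
time_s: 3.0
tcp_pos: [0.5104, -0.1589, 0.0308]
ee_rot: [[-0.228, -0.974, 0.001], [-0.974, 0.228, -0.0], [0.0, -0.001, -1.0]]
wrist_force: [-0.3, 0.2, 1.9]
gripper_width: 0.452
gripper_force: 0.0
```

Run:
```python
from h import *
move([.5098,-.1575,.006],down(77-180))
```

```text
shift [-0.0012  0.0009  0.0248] rot [-0.07 -0.01 -0.19]
```

Next I go down with force checks, then close.

To row units: 0.0245 m / 0.8 = 0.0306, 0.02 m / 0.8 = 0.025, -0.1 degrees / 360 = -0.0003.

Request:
{"name": "drive_effector", "arguments": {"plan": [[[0.45,-0.0013,0.0009,0.015,0,0,-0.0003],[0.45,-0.0013,0.0009,0.025,0,0,-0.0003],[0.45,-0.0013,0.0009,0.0306,0,0,-0.0003],[0.45,-0.0013,0.0009,0.0306,0,0,-0.0003],[0.45,-0.0013,0.0009,0.0306,0,0,-0.0003],[0.45,-0.0013,0.0009,0.0306,0,0,-0.0003]]]}}

```text
time_s: 3.6
tcp_pos: [0.5095, -0.1586, 0.0056]
ee_rot: [[-0.229, -0.974, 0.001], [-0.974, 0.229, -0.0], [-0.0, -0.001, -1.0]]
wrist_force: [0.8, -0.6, 0.8]
gripper_width: 0.449
gripper_force: 0.0
```

Request:
{"name": "drive_effector", "arguments": {"plan": [[[0.12,0,0,0,0,0,0],[0.12,0,0,0,0,0,0],[0,0,0,0,0,0,0],[0,0,0,0,0,0,0],[0,0,0,0,0,0,0],[0,0,0,0,0,0,0],[0,0,0,0,0,0,0],[0,0,0,0,0,0,0]]]}}

```text
time_s: 4.4
tcp_pos: [0.5095, -0.1585, 0.0055]
ee_rot: [[-0.229, -0.974, 0.0], [-0.974, 0.229, -0.0], [-0.0, -0.0, -1.0]]
wrist_force: [0.6, -0.1, 1.3]
gripper_width: 0.178
gripper_force: 30.0
```

The fingers stopped at 15.5 mm, which matches the handle's 16 mm, with 30 N. I'll lift gently.

To row units: -0.13 m / 0.8 = -0.1625, -0.12 m / 0.8 = -0.15.

Request:
{"name": "drive_effector", "arguments": {"plan": [[[0,0,0,-0.0063,0,0,0],[0,0,0,-0.0188,0,0,0],[0,0,0,-0.0375,0,0,0],[0,0,0,-0.0625,0,0,0],[0,0,0,-0.0938,0,0,0],[0,0,0,-0.125,0,0,0],[0,0,0,-0.15,0,0,0],[0,0,0,-0.1625,0,0,0]]]}}

```text
time_s: 5.2
tcp_pos: [0.51, -0.1586, 0.138]
ee_rot: [[-0.228, -0.974, 0.004], [-0.974, 0.228, -0.0], [-0.001, -0.004, -1.0]]
wrist_force: [0.4, -0.2, -1.1]
gripper_width: 0.18
gripper_force: 30.0
```

Request:
{"name": "drive_effector", "arguments": {"plan": [[[0,0,0,-0.025,0,0,0],[0,0,0,-0.05,0,0,0],[0,0,0,-0.075,0,0,0],[0,0,0,-0.0875,0,0,0],[0,0,0,-0.0875,0,0,0],[0,0,0,-0.0875,0,0,0]]]}}

```text
time_s: 5.8
tcp_pos: [0.5085, -0.1583, 0.2044]
ee_rot: [[-0.229, -0.973, -0.002], [-0.973, 0.229, 0.001], [-0.0, 0.002, -1.0]]
wrist_force: [-0.4, -0.1, -1.1]
gripper_width: 0.176
gripper_force: 30.0
```

Add to h.py:
```python
def cloud(c):
    z=c["z_map"]; v,u=np.mgrid[:480,:640]; K=c["K"];T=c["world_from_camera"]
    return np.stack([(u-K[0,2])/K[0,0]*z,-(v-K[1,2])/K[1,1]*z,-z],-1)@T[:3,:3].T+T[:3,3]
```

Run:
```python
from h import *
cap("scene","scene2"); cap("top","top2")
a=load("scene2")["pixels"][:,:,::-1]; b=load("top2")["pixels"][:,:,::-1]
f=lambda i,u,v,w,h,s: cv2.resize(i[v:v+h,u:u+w],None,fx=s,fy=s,interpolation=cv2.INTER_CUBIC)
cv2.imwrite("pics/D.png",np.hstack([f(a,260,140,160,200,2.5),f(b,280,200,160,200,2.5)]))
```

```text
(no output)
```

View pics/D.png

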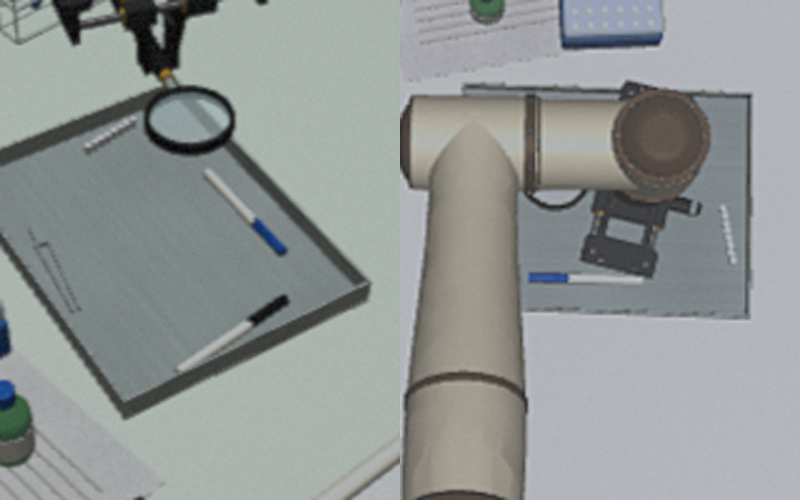

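The loupe is held in the gripper, with the ring at about scene pixel (336,188), and the other things in the tray look undisturbed. I'll fit the ring plane to measure its tilt and height.

Add to h.py:
```python
def ring(tag,lens_guess,zlo,zhi):
    c=load(tag); P=cloud(c); im=c["pixels"].astype(int).sum(2)
    rr=np.linalg.norm(P[...,:2]-lens_guess,axis=-1)
    k=(c["z_map"]>0)&(P[...,2]>zlo)&(P[...,2]<zhi)&(rr<.045); kd=k&(im<200)
    for n,m in(("all",k),("dark",kd)):
        p=P[m]; 
        if len(p)<20: print(n,len(p)); continue
        for _ in range(4):
            A=np.c_[p[:,:2]-lens_guess,np.ones(len(p))]; s=np.linalg.lstsq(A,p[:,2],rcond=None)[0]; e=p[:,2]-A@s; p=p[abs(e)<max(2.0*e.std(),.001)]
        print(tag,n,len(p),"slope deg",np.degrees(s[:2]).round(2),"z at lens",s[2].round(4),"mean",p.mean(0).round(4),"mid bbox",((p.min(0)+p.max(0))/2).round(4),"size",np.ptp(p,axis=0).round(4),"rms",e.std().round(4))
```

Run:
```python
from h import *
s=r.sense(); print(np.array(s["tcp_pos"]),s["moment"])
g=np.array(s["tcp_pos"][:2])+.081*np.array([.2262,.974]); print(g)
ring("scene2",g,.17,.25); ring("top2",g,.17,.25)
```

```text
[ 0.50838963 -0.15832936  0.20395289] [ 0.03590094 -0.10328332 -0.00862629]
[ 0.52671183 -0.07943536]
scene2 all 717 slope deg [ 0.18 -0.39] z at lens 0.2106 mean [ 0.5283 -0.0777  0.2107] mid bbox [ 0.5282 -0.0803  0.2107] size [0.0792 0.0872 0.0069] rms 0.0017
scene2 dark 246 slope deg [-0.55 -1.58] z at lens 0.2114 mean [ 0.532  -0.0744  0.2114] mid bbox [ 0.5282 -0.0799  0.211 ] size [0.0792 0.0864 0.01  ] rms 0.0023
top2 all 141 slope deg [-11.18  -1.08] z at lens 0.2063 mean [ 0.4991 -0.0762  0.2116] mid bbox [ 0.4982 -0.0752  0.2113] size [0.0208 0.064  0.0164] rms 0.0039
top2 dark 34 slope deg [-6.44  2.27] z at lens 0.2098 mean [ 0.4941 -0.0747  0.2136] mid bbox [ 0.498  -0.0767  0.2132] size [0.0202 0.0564 0.0128] rms 0.0035
```

Run:
```python
from h import *
move([.5085,.2675,.204],down(77-180))
```

```text
shift [-4.146e-01  9.730e-02  2.000e-04] rot [ 0.16 -0.01 -0.23]
```

Request:
{"name": "drive_effector", "arguments": {"plan": [[[0,-0.01,0.0023,0,0,0,0],[0,-0.0325,0.0075,0,0,0,0],[0,-0.0663,0.0154,0,0,0,0],[0,-0.1038,0.0241,0,0,0,0],[0,-0.1413,0.0329,0,0,0,0],[0,-0.1788,0.0416,0,0,0,0],[0,-0.2163,0.0504,0,0,0,0],[0,-0.2538,0.0591,0,0,0,0]]]}}

```text
time_s: 6.7
tcp_pos: [0.509, 0.0516, 0.2048]
ee_rot: [[-0.228, -0.974, -0.001], [-0.974, 0.228, -0.0], [0.001, 0.001, -1.0]]
wrist_force: [0.0, -0.8, -0.1]
gripper_width: 0.183
gripper_force: 30.0
```

Request:
{"name": "drive_effector", "arguments": {"plan": [[[0,-0.0375,0.0088,0,0,0,0],[0,-0.075,0.0175,0,0,0,0],[0,-0.1125,0.0263,0,0,0,0],[0,-0.15,0.035,0,0,0,0],[0,-0.1875,0.0438,0,0,0,0],[0,-0.2125,0.0496,0,0,0,0],[0,-0.225,0.0525,0,0,0,0],[0,-0.225,0.0525,0,0,0,0]]]}}

```text
time_s: 7.5
tcp_pos: [0.5096, 0.2356, 0.2048]
ee_rot: [[-0.227, -0.974, -0.001], [-0.974, 0.227, -0.001], [0.001, 0.001, -1.0]]
wrist_force: [0.1, -1.1, -1.9]
gripper_width: 0.179
gripper_force: 30.0
```

Run:
```python
from h import *
move([.5085,.2675,.204],down(77-180))
```

```text
shift [-0.0308  0.0083  0.0008] rot [ 0.04 -0.05 -0.14]
```

To row units: -0.031 m / 0.8 = -0.0388, 0.029 m / 0.8 = 0.0363.

Request:
{"name": "drive_effector", "arguments": {"plan": [[[0,-0.0125,0.0038,0.005,0,0,0],[0,-0.0275,0.0075,0.015,0,0,0],[0,-0.035,0.0096,0.025,0,0,0],[0,-0.0388,0.0104,0.0325,0,0,0],[0,-0.0388,0.0104,0.0363,0,0,0],[0,-0.0388,0.0104,0.0363,0,0,0],[0,-0.0388,0.0104,0.0363,0,0,0],[0,-0.0388,0.0104,0.0363,0,0,0]]]}}

```text
time_s: 8.3
tcp_pos: [0.5091, 0.2667, 0.1768]
ee_rot: [[-0.229, -0.973, 0.001], [-0.973, 0.229, 0.0], [-0.001, -0.0, -1.0]]
wrist_force: [-0.6, -0.5, -2.2]
gripper_width: 0.181
gripper_force: 30.0
```

Run:
```python
from h import *
for _ in range(1): cap("scene","scene3"); cap("top","top3")
s=r.sense(); print(np.array(s["tcp_pos"]))
g=np.array(s["tcp_pos"][:2])+np.array([.019,.0813]); print(g)
ring("scene3",g,.16,.21); ring("top3",g,.16,.21)
move([.5085,.2675,.1755],down(77-180))
a=load("scene3")["pixels"][:,:,::-1]; b=load("top3")["pixels"][:,:,::-1]
f=lambda i,u,v,w,h,s: cv2.resize(i[v:v+h,u:u+w],None,fx=s,fy=s,interpolation=cv2.INTER_CUBIC)
cv2.imwrite("pics/E.png",np.hstack([f(a,380,270,130,180,3),f(b,140,220,130,180,3)]))
```

```text
[0.5090406  0.26678721 0.17679562]
[0.5280406  0.34808721]
scene3 all 1388 slope deg [-0.04 -0.09] z at lens 0.1827 mean [0.529  0.347  0.1827] mid bbox [0.5289 0.3454 0.1827] size [0.0797 0.0813 0.0065] rms 0.0016
scene3 dark 389 slope deg [-0.74 -0.42] z at lens 0.184 mean [0.5331 0.349  0.1841] mid bbox [0.5289 0.3473 0.1839] size [0.0797 0.0775 0.0085] rms 0.002
all 0
dark 0
shift [-0.0006  0.0007  0.0013] rot [-0.03  0.04 -0.23]
```

View pics/E.png

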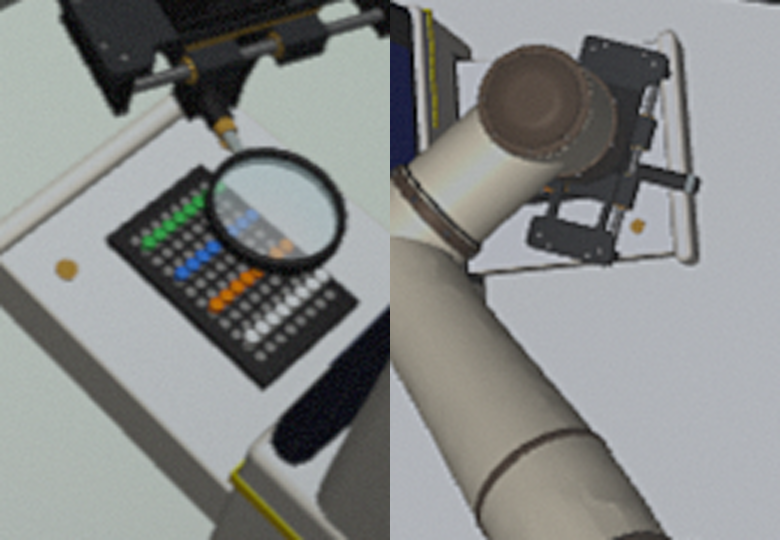

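The scene view shows the lens level above the drawer, with orange visible through and beside it because of the oblique view; the depth data put it centred to about 1 mm. I'll check the tape height more closely.

Run:
```python
from h import *
c=load("scene3"); P=cloud(c); h=cv2.cvtColor(c["pixels"],cv2.COLOR_RGB2HSV); v,u=np.mgrid[:480,:640]
k=(abs(u-v*0-472)<18)&(v>420)&(v<475)&(P[...,2]>.12)&(P[...,2]<.25)&(abs(P[...,0]-.65)<.01)
p=P[k]; A=np.c_[p[:,1:],np.ones(len(p))]
for _ in range(4):
    s=np.linalg.lstsq(A,p[:,0],rcond=None)[0]; e=p[:,0]-A@s; g=abs(e)<2*e.std(); p,A=p[g],A[g]
print(len(p),s)
n=np.array([1,-s[0],-s[1]])
zs=[];ys=[]
m=(h[...,0]>20)&(h[...,0]<36)&(h[...,1]>90)&(u>459)&(u<487)&(v>424)&(v<462)
for a,b in zip(u[m],v[m]):
    o,d=ray(c,a,b); t=(s[2]-n@o)/(n@d); q=o+t*d; zs.append(q[2]);ys.append(q[1])
zs=np.array(zs);print(len(zs),zs.mean(),np.median(zs),np.percentile(zs,[3,97]),zs.std())
for a in(462,467,472,477,482):
    sel=u[m]==a; print(a,v[m][sel].min(),v[m][sel].max(),zs[sel].mean().round(4))
# glass height over tray floor before the lift, same camera
c0=load("scene0");P0=cloud(c0); rr=np.linalg.norm(P0[...,:2]-[.528,-.0768],axis=-1); print("glass",np.median(P0[rr<.025][:,2]),"floor",np.median(P0[(rr>.05)&(rr<.065)][:,2]))
```

```text
1086 [-0.11517274 -0.00757827  0.70489399]
163 0.17580583429976884 0.17678244692957057 [0.16965895 0.18187371] 0.004285120591866605
462 431 436 0.1758
467 436 441 0.1758
472 441 446 0.1757
477 446 451 0.1757
482 451 456 0.1756
glass 0.012069825549927526 floor 0.002348751651743086
```

Request:
{"name": "drive_effector", "arguments": {"plan": [[[0,-0.0004,0.0005,0.0013,0,0,0],[0,-0.0004,0.0005,0.0013,0,0,0],[0,-0.0004,0.0005,0.0013,0,0,0],[0,-0.0004,0.0005,0.0013,0,0,0]]]}}

```text
time_s: 8.8
tcp_pos: [0.5086, 0.2673, 0.1754]
ee_rot: [[-0.229, -0.974, 0.0], [-0.974, 0.229, 0.0], [-0.0, -0.0, -1.0]]
wrist_force: [-0.6, 0.5, -1.3]
gripper_width: 0.181
gripper_force: 30.0
```

Run:
```python
from h import *
fr=[r.capture("scene") for _ in range(10)]; c=dict(fr[0]); c["z_map"]=np.median([f["z_map"] for f in fr],0); I=np.mean([f["pixels"] for f in fr],0)
pickle.dump(dict(c=c,I=I),open("pics/avg.pkl","wb"))
P=cloud(c); Y=np.minimum(I[...,0],I[...,1])-I[...,2]
for a in(463,468,473,478,483):
    r0=a-31; print(a,[(int(Y[b,a]),round(float(P[b,a,2])*1e3,1),round(float(P[b,a,0])*1e3,1)) for b in range(r0-3,r0+9)])
num=[]
for a in range(462,486):
    b=np.arange(a-35,a-22); w=np.clip(Y[b,a]-8,0,None); num.append(((w*P[b,a,2]).sum()/w.sum(),w.sum()/w.max()))
print("tape z by column",np.mean(num,0),np.std(num,0))
# drawer/roof bias
for n,x,y,d in(("drawer",.6,.33,.015),("drawer2",.6,.28,.01),("roof",.55,.62,.04)): print(n,np.median(P[(abs(P[...,0]-x)<d)&(abs(P[...,1]-y)<d)][:,2]))
```

```text
463 [(4, 189.9, 651.1), (3, 187.0, 650.8), (12, 185.4, 651.2), (45, 182.6, 650.9), (86, 180.7, 651.1), (101, 179.5, 651.6), (73, 177.5, 651.8), (66, 174.9, 651.6), (38, 171.9, 651.3), (16, 166.6, 650.0), (5, 164.7, 650.2), (3, 162.9, 650.4)]
468 [(2, 189.6, 649.9), (3, 187.2, 649.9), (11, 184.4, 649.6), (45, 182.3, 649.7), (86, 180.2, 649.8), (102, 179.8, 650.7), (73, 176.4, 650.2), (64, 174.9, 650.5), (40, 172.7, 650.6), (17, 166.9, 649.0), (4, 164.8, 649.1), (3, 162.6, 649.2)]
473 [(3, 188.8, 648.5), (4, 187.4, 649.0), (12, 183.7, 648.3), (44, 181.0, 648.1), (87, 180.0, 648.7), (101, 179.8, 649.6), (73, 177.5, 649.6), (64, 174.6, 649.3), (40, 173.2, 649.7), (17, 166.9, 647.9), (4, 164.1, 647.7), (3, 162.0, 647.8)]
478 [(3, 189.4, 647.8), (2, 187.1, 647.8), (12, 184.3, 647.5), (44, 181.5, 647.3), (86, 180.7, 648.0), (100, 180.1, 648.7), (72, 178.2, 648.9), (65, 175.7, 648.8), (38, 173.0, 648.6), (15, 167.6, 647.1), (4, 164.0, 646.6), (3, 162.7, 647.0)]
483 [(3, 189.0, 646.6), (3, 185.8, 646.2), (17, 184.6, 646.7), (60, 182.3, 646.6), (110, 178.8, 646.1), (102, 179.4, 647.3), (71, 177.2, 647.4), (64, 174.6, 647.2), (39, 172.1, 647.1), (15, 166.4, 645.5), (5, 165.3, 646.1), (3, 162.6, 645.9)]
tape z by column [0.17816565 4.01711295] [0.00020936 0.03984656]
drawer 0.09098266895774532
drawer2 0.26787839397755464
roof 0.3937525737466818
```

The tape's edges read 0.1725 and 0.1825, so its middle is 0.1775. Adding the camera's 1.1 mm low bias gives 0.1786, against the lens at 0.1789. I'll do a last check and hand in.

Run:
```python
from h import *
d=pickle.load(open("pics/avg.pkl","rb")); c=d["c"]; pickle.dump({"pixels":d["I"],"z_map":c["z_map"],"K":c["K"],"world_from_camera":c["world_from_camera"]},open("pics/av.pkl","wb"))
ring("av",np.array([.5276,.3486]),.16,.21)
s=r.sense(); print(s["time_s"],s["tcp_pos"],s["gripper_force"],np.abs(s["joint_velocities"]).max()); print(r.finish_job())
```

```text
av all 1473 slope deg [-0.02 -0.32] z at lens 0.1812 mean [0.5286 0.3473 0.1812] mid bbox [0.5281 0.3452 0.1812] size [0.0789 0.082  0.0058] rms 0.0014
av dark 366 slope deg [-0.61 -0.35] z at lens 0.1827 mean [0.5322 0.3482 0.1829] mid bbox [0.529  0.3477 0.1822] size [0.0769 0.0766 0.005 ] rms 0.0014
9.3 [0.5085473  0.26721591 0.17538231] 29.999541342258453 0.09601138868687067
the job is handed in; nothing more can be done
None
```

The job is handed in at 9.3 s with the loupe still held by its handle: level to about 0.3°, lens within about 1 mm of the orange strip's middle, and at 0.179 m to match the tape. The grip is 30 N, because the interface fixes it at half the maximum, not the 60 N advised; I saw no sag, and no judging result came back.

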